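Reset the portion on the blue yoghurt doser

TASK

On the blue yoghurt doser, loosen the lock ring by swinging its handle well round counterclockwise; only then turn the blue dose knob until its pointer aims at the green tab on the dial, and swing the ring's handle fully back clockwise to lock the setting and let go. Never turn the knob while the ring is tight, and leave the red doser alone.

Things in the scene. Friction and masses are not known exactly. Their poses are not given: they have to be found in the camera images.
- doser: The blue doser: a fixed aluminium drum, 130 mm across, white dial on top 62 mm above the table; on its upright axis sit a blue lock ring and, above it, a blue dose knob. Pipe stubs at 30 mm height reach 105 mm out along its x and 100 mm along its y. Origin: on the axis, at the table top; z up, x towards the middle tick of the dial. All angles below count counterclockwise from above.
- lock_ring (a joint): The blue lock ring, 68 mm across, 62 to 80 mm above the table, turning about the doser's axis. Value in rad: 0 = tight at its stop, grows counterclockwise as it is loosened, to a stop at 1.2; loose from 0.7. It stays where it is left. In the doser's frame its handle post stands at the angle -2.4 rad + this value, 80 mm from the axis.
- lock_ring_post (a point): Centre of the top of the ring's handle: an upright round blue post, 16 mm in diameter, top 110 mm above the table, standing clear for 34 mm above a flat arm (14 mm wide) that joins it to the ring. Moving it round takes about 4 to 5 N.
- dose_knob (a joint): The blue dose knob on the doser's axis. Value in rad: angle of its pointer from the doser's x, counterclockwise positive, stops at -1.2 and 1.2. It turns lightly (0.06 N m) and stays where it is left. Turn it only with the ring loose (0.7 or more): turning it while the ring is tight would strip the thread and fails the job.
- dose_knob_grip (a point): On the knob's axis, 125 mm above the table, in its blue bar grip: 44 mm long, 14 mm thick, from 100 to 130 mm above the table, on a dark disc 48 mm across. Its x lies along the bar and the black pointer, which reaches 55 mm out at 94 mm height.
- dose_tab: The green tab clipped on the rim of the blue doser's dial, 24 x 13 mm, 4 mm high: the wanted setting. Fixed. Origin: on the doser's axis at dial height (62 mm); its x points from the axis through the tab, 50 to 74 mm out. At the start it lies 0.6 to 1.35 rad counterclockwise of the pointer.
- red_ring_post (a point): Top of the handle post on the other doser, which is the same but with red ring and knob and no green tab. 110 mm above the table, 80 mm from the red doser's axis. Leave it alone.
- red_knob_pointer (a point): Tip of the black pointer on the red doser's knob, 55 mm from that doser's axis, 94 mm above the table. Leave it alone.

How it is judged:
By the outcome, as a careful person would: the job done as asked, in the order asked, and still so for the second after the job is handed in, with the robot touching nothing.
It also fails if it takes over 59 s, if anything falls off the work surface, if the arm or the gripper's body presses on something with over 40 N, if the wrist force passes 120 N, or if a joint passes its speed limit or range.

ROBOT

A 6-joint arm with a two-finger parallel gripper is mounted at the origin on the work surface. World frame = base frame: x ahead of the robot, y to its left, z up, the work surface at z = 0. Lengths are in mm, angles in rad, forces in N, time in s.
With the tool pointing down it reaches from about 275 to 750 mm from the base axis. Payload 10.2 kg.
Tool frame: the origin (TCP) lies at the very end of the fingers, on their centre line; the grasp point (between the pads) lies 19 mm behind it (env.grip_depth is the distance from the TCP to the grasp point, in mm); z points along the fingers, y is the line along which they close (so a half turn about z gives the same grasp; the last joint's range is limited). The gripper opens to 85 mm and grips with 20 to 120 N. Pads are 22 mm wide; open, the fingers measure 114 mm over their backs; the gripper's body (76 mm by 85 mm) begins 54 mm behind the grasp point. The pads swing forward as they close: fully open they stand 13 mm farther back than shut.
Start: joints at [-1.348, 0.313, 1.498, -0, 1.331, -0.223], TCP at [226.358, -473.702, 231.294] pointing down, gripper open.
Joint ranges: [-2.94, 2.94], [-0.97, 2.17], [0.19, 2.56], [-1.23, 4.37], [0.02, 3.11], [-2.88, 2.88]. Speed limits (rad/s): [2.39, 2.39, 3.01, 3.14, 3.14, 3.14].

INTERFACE

Orientations are given as a unit quaternion [x, y, z, w].
In Python, from rig import env gives the robot as it stands.
- The arm moves only by the tool apply_moves, never from a script. Its argument "steps" is text: rows parted by semicolons, each of 7 numbers parted by spaces: the turn, a rotation vector about the tool's x, y, z in rad, then the shift along the tool's x, y, z in m, then the finger opening in m, from 0 to 0.0854. A call has 1 to 8 rows; each row shifts and turns the commanded pose from where the row before left it, along the tool's axes as they then stand; what a row does not reach is not made up. A row lasts 1/12 s, in which the tool goes at most 41.7 mm and 7.16 degrees, less where a joint would pass 70% of its speed; a pose out of reach is approached as far as the arm can. A call is refused whole if a number of a shift passes 0.0417 or a number of a turn 0.125, either way. A call with a gripper value outside its range is refused whole. The fingers move at their own pace and stop on an object; "force" is the grip in N (left out, the last holds). Time passes only in rows, so rows that do not move let the fingers close. It gives the time, the measured TCP pose, the force, the opening and the grip force at its end, in the units of the state.
- env.get_state(): the state, without advancing time (a new reading comes with each control period).
- env.capture(name): name is "scene" or "top" or "wrist"; returns the picture (384x512x3 uint8, red, green, blue); there is no depth.
- env.calibration(name): a dict with "mtx" (3x3 intrinsics, pixels), "origin" and "attitude" of the camera in the world. Camera axes: x right, y down, z forward; pixel columns grow to the right and rows downward; lengths in mm; the calibration is good to about 2 mm. The wrist camera is an equidistant fisheye: a pixel r from the principal point sees the ray r / f radians off the axis. A picture is of the moment at which its call begins: read the wrist's pose just before it. calibration takes no time and is no camera call; for the wrist camera it gives the pose at the moment of the call.
- env.job_done(): hands the job in; it is judged then, once.
The state is a dict: "clock": time; "joints": joint angles; "qd": joint speeds; "effort": joint torques, N m; "eef_pos": TCP position; "tcp_rot": TCP orientation; "wrist_force": force on the tool from outside, world axes, zero at the start; "torque": the same for the moment, N m; "finger_gap": finger opening in mm; "grasp_force": force on a finger pad.
Only numpy, scipy, OpenCV 4.12 (cv2) and the standard library are available. Lean on these libraries where they do the work, as an engineer would, in place of code of your own. Each camera call takes 0.05 s, during which the arm holds its last target. There are 200 camera calls.

## Working session

There is one attempt and no reset: what is moved stays moved. The work goes in short steps, Python scripts to look and compute and a tool call to move; the robot and the scene stay as the last step left them, time stands still between calls to the robot, and variables do not carry over. Pictures are saved under pics/ and viewed, at most 10 in all, crops included, and the job is handed in when it is done.

Besides the shell and the picture viewer there is one more tool, called after ">>>" as name(argument=value, ...) on one line, values as JSON. apply_moves: Moves the arm, as the interface text tells. Its arguments: {"type":"object","properties":{"steps":{"type":"string"},"force":{"type":"number"}},"required":["steps"]}

```bash
mkdir -p pics
python3 - <<'E'
from rig import env
import cv2,numpy as np
for n in("top","scene"):
    im=env.capture(n); cv2.imwrite(f"pics/{n}0.png",cv2.resize(im[:,:,::-1],(800,600),interpolation=cv2.INTER_CUBIC))
    c=env.calibration(n); print(n,c)
s=env.get_state();print(s)
E
```

```text
top {'mtx': array([[457.03229745,   0.        , 266.84464362],
       [  0.        , 457.03229745, 195.67134498],
       [  0.        ,   0.        ,   1.        ]]), 'origin': array([ 363.56281462,  -56.65341388, 1082.64320088]), 'attitude': array([-0.7018385 ,  0.70749144, -0.05686331,  0.06037509])}
scene {'mtx': array([[478.69845508,   0.        , 244.55442116],
       [  0.        , 478.69845508, 187.42441377],
       [  0.        ,   0.        ,   1.        ]]), 'origin': array([1158.59841312,  248.2699265 ,  749.01044043]), 'attitude': array([ 0.49334233,  0.77391561, -0.32968344, -0.22130702])}
{'clock': 0.1, 'joints': array([-1.34840900e+00,  3.13409356e-01,  1.49833929e+00, -8.54504164e-06,
        1.33100193e+00, -2.23439322e-01]), 'qd': array([ 2.12202223e-04, -5.31324279e-05, -1.64894084e-03,  2.52859684e-03,
        1.12464425e-03, -2.59654572e-04]), 'effort': array([ 1.83105731e-03, -4.12903905e+01, -2.60139388e+01, -2.45200135e-04,
        3.05225323e-03, -1.82895423e-05]), 'eef_pos': array([ 226.30024068, -473.47656797,  230.79268358]), 'tcp_rot': array([ 9.75257146e-01,  2.21072756e-01, -3.84515015e-06, -5.78963891e-04]), 'wrist_force': array([-0.82279204,  0.20662357,  0.9724548 ]), 'torque': array([-0.00350639, -0.03661828,  0.01703253]), 'grasp_force': 0.0, 'finger_gap': 85.25013636163305}
```

View pics/top0.png

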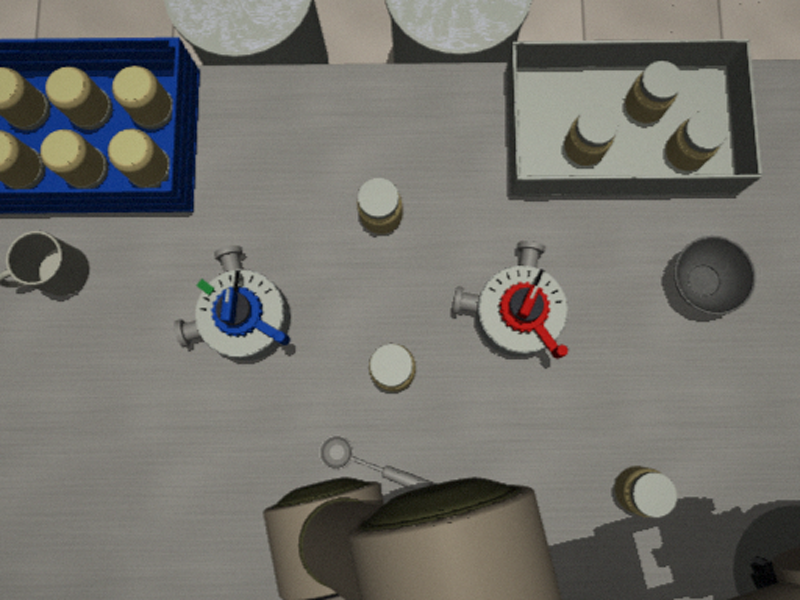

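View pics/scene0.png

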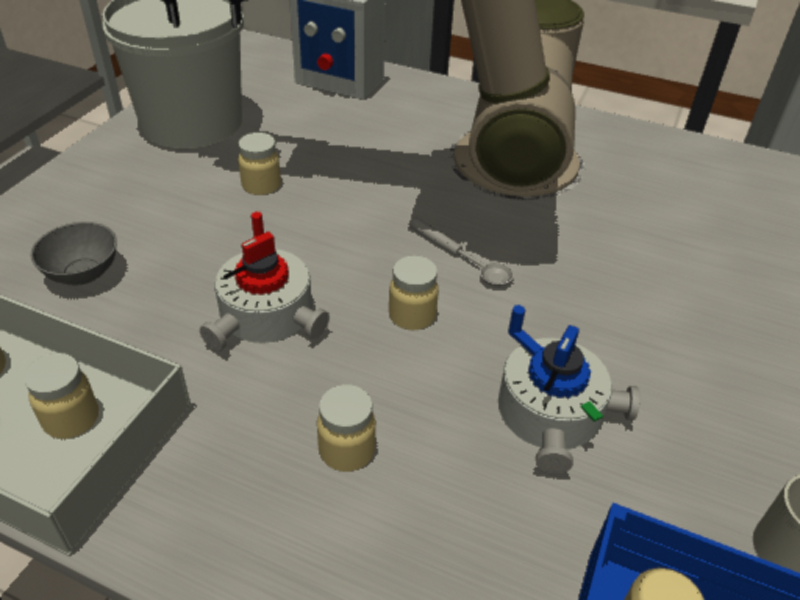

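The blue doser sits at about (240,313) in the top view, with its post at (282,338), pointer tip at (238,272) and green tab at (205,287). I'll zoom in and measure.

```bash
cat > h.py <<'E'
from rig import env
import cv2,numpy as np
from scipy.spatial.transform import Rotation as R
def topix(n,P):
    c=env.calibration(n); q=(np.atleast_2d(P)-c["origin"])@R.from_quat(c["attitude"]).as_matrix()
    p=q@c["mtx"].T; return p[:,:2]/p[:,2:]
def toz(n,uv,z):
    c=env.calibration(n); uv=np.atleast_2d(uv)
    d=np.c_[uv,np.ones(len(uv))]@np.linalg.inv(c["mtx"]).T@R.from_quat(c["attitude"]).as_matrix().T
    return c["origin"]+d*((z-c["origin"][2])/d[:,2])[:,None]
E
python3 - <<'E'
from h import *
im=env.capture("top")
r,g,b=[im[...,i].astype(int) for i in range(3)]
gm=(g>r+40)&(g>b+30); gm[:, :100]=0
ys,xs=np.nonzero(gm); print("green",len(xs),xs.mean(),ys.mean(),toz("top",[xs.mean(),ys.mean()],66))
c=im[145:245,100:200,::-1]
cv2.imwrite("pics/crop.png",cv2.resize(c,(600,600),interpolation=cv2.INTER_NEAREST))
E
```

```text
green 58 131.08620689655172 183.1551724137931 [[565.32486723 255.67547243  66.        ]]
```

View pics/crop.png

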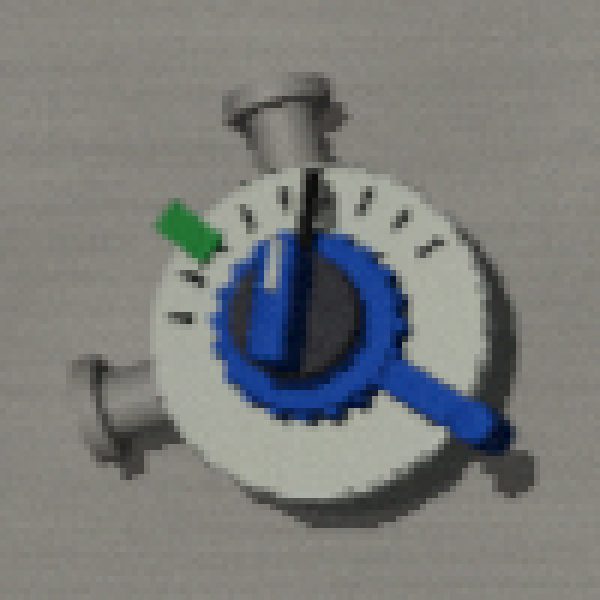

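Crop (6× scale, offset 100,145): dial centre about (319,333), post top about (484,422), pointer tip about (313,172), tab about (188,231).

Run:
```python
from h import *
from scipy.optimize import least_squares
f=lambda u,v:[100+u/6-.5,145+v/6-.5]
im=env.capture("top")
w=(im.min(2)>165); w[:145]=0;w[245:]=0;w[:,:100]=0;w[:,200:]=0
m=cv2.morphologyEx(w.astype(np.uint8),cv2.MORPH_OPEN,np.ones((3,3)))
n,l,st,_=cv2.connectedComponentsWithStats(m); k=1+st[1:,4].argmax(); ct=cv2.findContours((l==k).astype(np.uint8),0,1)[0]
h=cv2.convexHull(max(ct,key=len))[:,0]
P=toz("top",h,62)[:,:2]
s=least_squares(lambda p:np.hypot(*(P-p[:2]).T)-p[2],[540,215,64],loss="soft_l1");print("dial",st[k],s.x,np.abs(s.fun).max())
c=s.x[:2]
for nm,uv,z in [("post",f(484,422),110),("ptr",f(313,172),94),("tab",f(188,231),66),("pipex",f(278,92),36),("knobdisc",f(296,322),98)]:
    p=toz("top",uv,z)[0]; d=p[:2]-c; print(nm,p.round(1),np.hypot(*d).round(1),np.arctan2(d[1],d[0]).round(3))
print(topix("scene",[[*c,62],[*c,130]])*800/512)
im=env.capture("scene"); cv2.imwrite("pics/sc.png",cv2.resize(im[190:310,310:420,::-1],(550,600),interpolation=cv2.INTER_NEAREST))
```

```text
Traceback (most recent call last):
ValueError: attempt to get argmax of an empty sequence
```

Run:
```python
from h import *
from scipy.optimize import least_squares
f=lambda u,v:[100+u/6-.5,145+v/6-.5]
im=env.capture("top"); print(im[180,165],im[220,150],im[150,110])
t=(int(im[220,150].min())+int(im[150,110].min()))//2+8
w=(im.min(2)>t); w[:145]=0;w[245:]=0;w[:,:100]=0;w[:,200:]=0
m=cv2.morphologyEx(w.astype(np.uint8),cv2.MORPH_OPEN,np.ones((3,3)))
n,l,st,_=cv2.connectedComponentsWithStats(m); k=1+st[1:,4].argmax(); ct=cv2.findContours((l==k).astype(np.uint8),0,1)[0]
h=cv2.convexHull(max(ct,key=len))[:,0]
P=toz("top",h,62)[:,:2]
s=least_squares(lambda p:np.hypot(*(P-p[:2]).T)-p[2],[540,215,64],loss="soft_l1");print("dial",st[k],s.x,np.abs(s.fun).max())
c=s.x[:2]
for nm,uv,z in [("post",f(484,422),110),("ptr",f(313,172),94),("tab",f(188,231),66),("pipex",f(278,92),36),("knobdisc",f(296,322),98)]:
    p=toz("top",uv,z)[0]; d=p[:2]-c; print(nm,p.round(1),np.hypot(*d).round(1),np.arctan2(d[1],d[0]).round(3))
print(topix("scene",[[*c,62],[*c,130]])*800/512)
im=env.capture("scene"); cv2.imwrite("pics/sc.png",cv2.resize(im[190:310,310:420,::-1],(550,600),interpolation=cv2.INTER_NEAREST))
```

```text
[168 172 159] [168 169 159] [140 138 129]
dial [126 199  47  29 556] [523.57900432 207.63584447  57.99797509] 17.52384358212386
post [486.4 133.8 110. ] 82.6 -2.037
ptr [581.9 202.4  94. ] 58.6 -0.09
tab [565.7 256.3  66. ] 64.3 0.857
pipex [627.  232.4  36. ] 106.3 0.235
knobdisc [525.2 205.6  98. ] 2.6 -0.897
[[559.46428398 372.34761605]
 [570.08843341 333.54706074]]
```

View pics/sc.png

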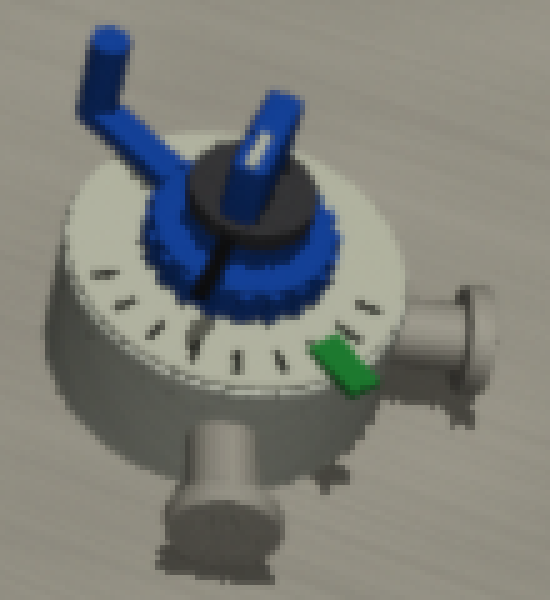

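The scene crop (5×, offset 310,190) shows nine ticks, with the middle tick at (237,362). The post top is at (110,38), the pointer tip at (201,298) and the tab at (344,365). Next is a joint fit over both cameras.

```bash
cat > fit.py <<'E'
from h import *
from scipy.optimize import least_squares
T=lambda u,v:[100+u/6-.5,145+v/6-.5]
S=lambda u,v:[310+u/5-.5,190+v/5-.5]
pol=lambda c,a,r,z:[c[0]+r*np.cos(a),c[1]+r*np.sin(a),z]
a=np.linspace(0,2*np.pi,180)
def res(p):
    c=p[:2]; post,ptr,tab,mid,rt=p[2:7]
    o=[]
    for n,F,uv in (("top",T,[(484,422),(313,170),(188,231),(285,195)]),("scene",S,[(110,38),(201,298),(344,365),(237,362)])):
        P=[pol(c,post,80,110),pol(c,ptr,55,94),pol(c,tab,62,66),pol(c,mid,rt,62)]
        o.append((topix(n,P)-[F(*q) for q in uv]).ravel())
        rim=topix(n,np.c_[c[0]+65*np.cos(a),c[1]+65*np.sin(a),62+0*a])
        if n=="top": o.append(np.r_[rim.min(0)-T(150,167),rim.max(0)-T(487,500)])
        else: o.append(np.r_[rim[:,0].min()-S(64,0)[0],rim[:,0].max()-S(406,0)[0],rim[:,1].min()-S(0,130)[1],rim[:,1].max()-S(0,393)[1]])
    return np.concatenate(o)
s=least_squares(res,[525,206,-2.04,-.09,.86,.2,57]); print(s.x.round(3)); print(s.fun.reshape(-1,4).round(2)); x=s.x
print("ring if yaw=mid",x[2]-x[5]+2.4,"knob",x[3]-x[5],"tab",x[4]-x[5],"turn",x[4]-x[3])
E
python3 fit.py; python3 -c "
from h import *
s=env.get_state();print(R.from_quat(s['tcp_rot']).as_matrix().round(3))"
```

```text
[ 5.28483e+02  2.05893e+02 -2.10300e+00 -6.20000e-02  9.22000e-01
  2.78000e-01  5.33930e+01]
[[-1.44 -0.67 -0.05 -0.31]
 [ 0.44 -0.12  0.25  0.12]
 [-0.3  -1.11  0.91  0.09]
 [-0.25 -0.07  0.07 -0.32]
 [ 0.02 -0.78  0.14  0.17]
 [-0.42  0.95 -0.73 -0.53]]
ring if yaw=mid 0.01986824794653197 knob -0.33919700650344903 tab 0.6439451526962889 turn 0.983142159199738
[[ 0.902  0.431 -0.   ]
 [ 0.431 -0.902  0.   ]
 [ 0.    -0.    -1.   ]]
```

>>> apply_moves(steps="0 0 0 0.031 -0.027 0 0.045;0 0 0 0.031 -0.027 0 0.045;0 0 0 0.031 -0.027 0 0.045;0 0 0 0.031 -0.027 0 0.045;0 0 0 0.031 -0.027 0 0.045;0 0 0 0.031 -0.027 0 0.045;0 0 0 0.031 -0.027 0 0.045;0 0 0 0.031 -0.027 0 0.045")

```text
clock: 0.97
eef_pos: [357.2, -170.0, 231.5]
tcp_rot: [0.975, 0.221, 0.0, 0.0]
wrist_force: [1.1, 0.0, -0.4]
finger_gap: 44.8
grasp_force: 0.0
```

>>> apply_moves(steps="0 0 0 0.031 -0.027 0 0.045;0 0 0 0.031 -0.027 0 0.045;0 0 0 0.031 -0.027 0 0.045;0 0 0 0.031 -0.027 0 0.045;0 0 0 0.031 -0.027 0 0.045;0 0 0 0.031 -0.027 0 0.045;0 0 0 0.031 -0.027 0 0.045;0 0 0 0.031 -0.027 0 0.045")

```text
clock: 1.63
eef_pos: [487.9, 132.2, 231.3]
tcp_rot: [0.975, 0.221, 0.0, 0.0]
wrist_force: [1.8, -1.5, -0.3]
finger_gap: 44.9
grasp_force: 0.0
```

>>> apply_moves(steps="0 0 -0.12 0 0 0 0.045;0 0 -0.12 0 0 0 0.045;0 0 -0.12 0 0 0 0.045;0 0 -0.12 0 0 0 0.045;0 0 -0.114 0 0 0 0.045")

```text
clock: 2.05
eef_pos: [487.6, 130.1, 231.2]
tcp_rot: [0.866, 0.5, -0.0, -0.0]
wrist_force: [-0.6, -0.0, 0.1]
finger_gap: 45.2
grasp_force: 0.0
```

```bash
cat >> h.py <<'E'
C=np.array([528.5,205.9])
def go(x,y,z,psi):
    s=env.get_state(); M=R.from_quat(s["tcp_rot"]).as_matrix(); p=np.arctan2(M[1,0],M[0,0])
    print("psi",p.round(3),"pos",s["eef_pos"].round(1),"tool shift",(M.T@(np.array([x,y,z])-s["eef_pos"])).round(1),"turn tool z",-((psi-p+np.pi)%(2*np.pi)-np.pi).round(3),"F",s["wrist_force"].round(1),"t",s["clock"],"gap",s["finger_gap"])
E
python3 - <<'E'
from h import *
go(C[0]+80*np.cos(-2.1),C[1]+80*np.sin(-2.1),84,1.04)
im=env.capture("wrist"); cv2.imwrite("pics/w1.png",im[:,:,::-1]); c=env.calibration("wrist"); print(c)
E
```

```text
psi 1.046 pos [487.6 130.1 231.2] tool shift [  6.2  -2.9 147.2] turn tool z 0.006 F [-0.6 -0.   0.1] t 2.05 gap 45.182334554405855
{'mtx': array([[297.31863964,   0.        , 251.55288234],
       [  0.        , 297.31863964, 188.40229671],
       [  0.        ,   0.        ,   1.        ]]), 'origin': array([525.48365209, 195.4572371 , 374.07065863]), 'attitude': array([ 0.95537128, -0.2541479 , -0.03949508,  0.14530898])}
```

View pics/w1.png

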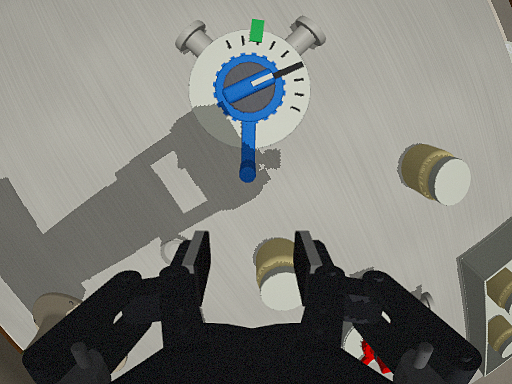

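The wrist view shows the post top at (247,175), the pointer tip at (302,66), the tab at (257,31) and the dial centre near (250,91), with the fingers in line with the post.

```bash
cat >> h.py <<'E'
def wz(uv,z):
    c=env.calibration("wrist"); f=c["mtx"][0,0]; d=np.atleast_2d(uv)-c["mtx"][:2,2]; r=np.hypot(*d.T); th=r/f
    v=np.c_[d*(np.sin(th)/r)[:,None],np.cos(th)]@R.from_quat(c["attitude"]).as_matrix().T
    return c["origin"]+v*((z-c["origin"][2])/v[:,2])[:,None]
E
python3 - <<'E'
from h import *
d=wz([[189,90],[311,88],[250,29],[250,148]],62);print(d.round(1),d.mean(0))
for n,u,z in(("post",(247,174),110),("ptr",(302,65),94),("tab",(257,31),66),("knob",(249,91),130)):
    p=wz(u,z)[0]; e=p[:2]-C; print(n,p.round(1),np.hypot(*e).round(1),np.arctan2(e[1],e[0]).round(3))
E
```

```text
[[473.5 237.3  62. ]
 [585.1 175.7  62. ]
 [560.6 261.   62. ]
 [497.6 151.   62. ]] [529.17561361 206.25547433  62.        ]
post [487.4 138.3 110. ] 79.1 -2.117
ptr [582.1 200.8  94. ] 53.8 -0.094
tab [565.2 254.7  66. ] 61.1 0.926
knob [526.4 202.  130. ] 4.4 -2.063
```

>>> apply_moves(steps="0 0 0 0.0066 -0.003 0.03 0.045;0 0 0 0 0 0.03 0.045;0 0 0 0 0 0.03 0.045;0 0 0 0 0 0.03 0.045;0 0 0 0 0 0.027 0.045;0 0 0 0 0 0 0.045")

```text
clock: 2.6
eef_pos: [485.7, 136.9, 79.9]
tcp_rot: [0.868, 0.496, -0.004, -0.002]
wrist_force: [-0.3, -0.5, -0.8]
finger_gap: 45.1
grasp_force: 0.0
```

>>> apply_moves(steps="0 0 0 0 0 0 0;0 0 0 0 0 0 0;0 0 0 0 0 0 0;0 0 0 0 0 0 0;0 0 0 0 0 0 0", force=25)

```text
clock: 3.02
eef_pos: [489.1, 137.2, 86.0]
tcp_rot: [0.868, 0.497, 0.001, 0.001]
wrist_force: [-2.8, -0.6, 7.8]
finger_gap: 14.4
grasp_force: 26.2
```

>>> apply_moves(steps="0 0 -0.1 0.0004 0.008 -0.001 0;0 0 -0.1 0.0004 0.008 -0.001 0;0 0 -0.1 0.0004 0.008 0 0;0 0 0 0 0 0 0")

```text
clock: 3.35
eef_pos: [511.4, 128.5, 86.4]
tcp_rot: [0.783, 0.623, 0.001, -0.0]
wrist_force: [5.3, 3.8, -6.5]
finger_gap: 15.3
grasp_force: 25.1
```

Run:
```python
from h import *
C[:]=[528.8,206]
p=env.get_state()["eef_pos"][:2]-C;print(np.hypot(*p),np.arctan2(p[1],p[0]))
f=-2.11+.3; go(C[0]+80*np.cos(f),C[1]+80*np.sin(f),86,f+np.pi)
```

```text
79.38247940622125 -1.7914806764737254
psi 1.344 pos [511.4 128.5  86.4] tool shift [-0.6 -1.5  0.4] turn tool z 0.012 F [ 5.3  3.8 -6.5] t 3.35 gap 15.270170622738913
```

>>> apply_moves(steps="0 0 -0.1 0.0004 0.008 0 0;0 0 -0.1 0.0004 0.008 0 0;0 0 -0.1 0.0003 0.008 0 0;0 0 -0.1 0.0003 0.008 0 0;0 0 -0.1 0.0004 0.008 0 0;0 0 -0.1 0.0004 0.008 0 0;0 0 -0.1 0.0004 0.008 0 0;0 0 0 0 0 0 0")

```text
clock: 4.02
eef_pos: [565.5, 135.5, 86.4]
tcp_rot: [0.522, 0.853, 0.001, -0.0]
wrist_force: [1.2, 6.4, -4.8]
finger_gap: 15.1
grasp_force: 25.4
```

Run:
```python
from h import *
C[:]=[528.8,206]
p=env.get_state()["eef_pos"][:2]-C;print(np.hypot(*p),np.arctan2(p[1],p[0]))
f=-2.11+1.05; go(C[0]+80*np.cos(f),C[1]+80*np.sin(f),86,f+np.pi)
```

```text
79.51211258087609 -1.0907187448062825
psi 2.042 pos [565.5 135.5  86.4] tool shift [-0.4  2.5  0.4] turn tool z -0.039 F [ 1.2  6.4 -4.8] t 4.0167 gap 15.112781558650251
```

>>> apply_moves(steps="0 0 0 0 0 0 0.045;0 0 0 0 0 0 0.045;0 0 0 0 0 0 0.045;0 0 0 0 0 -0.035 0.045;0 0 0 0 0 -0.035 0.045;0 0 0 0.04 0 0 0.045;0 0 0 0.0395 0 0 0.045;0 0 -0.12 0 0 0 0.045")

```text
clock: 4.68
eef_pos: [526.7, 209.8, 157.5]
tcp_rot: [0.472, 0.882, 0.001, 0.0]
wrist_force: [-0.2, 0.4, 0.9]
finger_gap: 45.0
grasp_force: 0.0
```

>>> apply_moves(steps="0 0 -0.12 0 0 0 0.045;0 0 -0.12 0 0 0 0.045;0 0 -0.12 0 0 0 0.045;0 0 -0.12 0 0 0 0.045;0 0 -0.12 0 0 0 0.045;0 0 -0.12 0 0 0 0.045;0 0 -0.12 0 0 0 0.045;0 0 -0.06 0 0 0 0.045")

```text
clock: 5.35
eef_pos: [529.3, 205.2, 156.8]
tcp_rot: [0.039, 0.999, -0.0, 0.001]
wrist_force: [0.7, 0.8, 0.3]
finger_gap: 45.0
grasp_force: 0.0
```

Run:
```python
from h import *
go(528.8,206,107,3.06)
im=env.capture("top"); a=im[145:245,100:200,::-1]; b=env.capture("scene")[190:310,310:420,::-1]
cv2.imwrite("pics/k1.png",np.hstack([cv2.resize(a,(400,400)),cv2.resize(b,(367,400))]))
```

```text
psi 3.064 pos [529.3 205.2 156.8] tool shift [ 0.7  0.8 49.8] turn tool z 0.004 F [0.7 0.8 0.3] t 5.35 gap 45.03167373172958
```

View pics/k1.png

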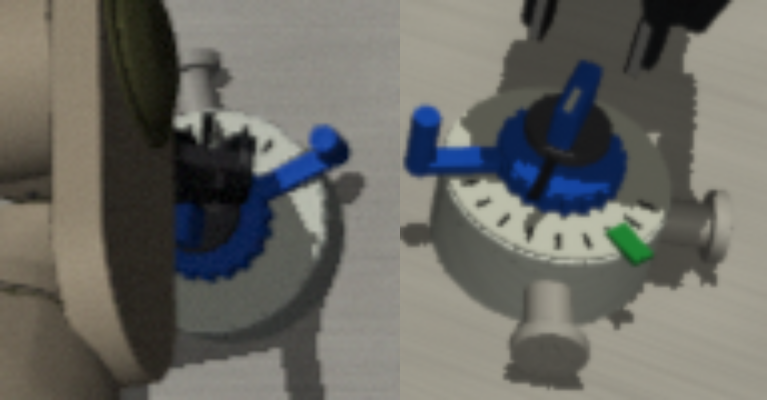

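The ring handle has swung round, standing at about (325,140) in the left crop, and the knob is unmoved. The gripper is aligned above the bar.

>>> apply_moves(steps="0 0 0 0.0007 0.0008 0.025 0.045;0 0 0 0 0 0.024 0.045;0 0 0 0 0 0 0.045;0 0 0 0 0 0 0;0 0 0 0 0 0 0;0 0 0 0 0 0 0;0 0 0 0 0 0 0;0 0 0 0 0 0 0", force=25)

```text
clock: 6.12
eef_pos: [529.4, 206.5, 109.0]
tcp_rot: [0.041, 0.999, 0.0, 0.002]
wrist_force: [-0.2, 0.3, 6.7]
finger_gap: 13.6
grasp_force: 29.1
```

Run:
```python
from h import *
go(528.8,206,108,3.06+1.0)
```

```text
psi 3.059 pos [529.4 206.5 109. ] tool shift [ 0.6 -0.6  1. ] turn tool z -1.001 F [-0.2  0.3  6.7] t 6.1167 gap 13.593889187290873
```

>>> apply_moves(steps="0 0 -0.12 0 0 0 0;0 0 -0.12 0 0 0 0;0 0 -0.12 0 0 0 0;0 0 -0.12 0 0 0 0;0 0 -0.12 0 0 0 0;0 0 -0.12 0 0 0 0;0 0 -0.12 0 0 0 0;0 0 -0.12 0 0 0 0")

```text
clock: 6.78
eef_pos: [529.3, 207.0, 109.0]
tcp_rot: [-0.428, 0.904, 0.0, 0.002]
wrist_force: [-1.1, 3.5, 6.5]
finger_gap: 13.2
grasp_force: 29.2
```

>>> apply_moves(steps="0 0 -0.045 0 0 0 0;0 0 0 0 0 0 0")

```text
clock: 6.95
eef_pos: [529.3, 207.0, 109.1]
tcp_rot: [-0.446, 0.895, 0.0, 0.002]
wrist_force: [-2.1, 3.0, 8.2]
finger_gap: 13.3
grasp_force: 29.2
```

Run:
```python
from h import *
go(528.8,206,108,.924+np.pi)
b=env.capture("scene")[190:310,310:420,::-1]
cv2.imwrite("pics/k2.png",cv2.resize(b,(550,600)))
```

```text
psi -2.216 pos [529.3 207.  109.1] tool shift [ 1.1 -0.3  1. ] turn tool z 0.002 F [-2.1  3.   8.2] t 6.95 gap 13.326606007081725
```

View pics/k2.png

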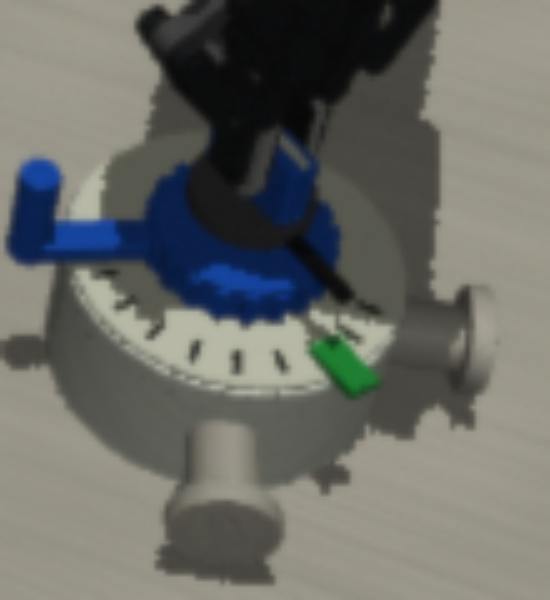

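The pointer tip is at (347,297) and the tab at (344,365). I'll release, lift and check from the wrist.

>>> apply_moves(steps="0 0 0 0 0 0 0.045;0 0 0 0 0 0 0.045;0 0 0 0 0 0 0.045;0 0 0 0 0 -0.035 0.045;0 0 0 0 0 -0.035 0.045;0 0 0 -0.025 0 -0.03 0.045;0 0 0 -0.025 0 -0.02 0.045;0 0 0 0 0 0 0.045")

```text
clock: 7.67
eef_pos: [561.4, 248.7, 232.0]
tcp_rot: [-0.446, 0.895, -0.001, 0.004]
wrist_force: [0.1, 1.2, 0.4]
finger_gap: 44.9
grasp_force: 0.0
```

Run:
```python
from h import *
C=np.array([528.8,206.])
for a in(.85,.92,1.0): print(a,(topix("scene",[[C[0]+55*np.cos(a),C[1]+55*np.sin(a),94]])-[310,190]+.5)*5)
go(528.8,206,107,4.06)
im=env.capture("wrist"); cv2.imwrite("pics/w2.png",cv2.resize(im[:300,100:400,::-1],(600,600),interpolation=cv2.INTER_CUBIC))
```

```text
0.85 [[338.85604426 302.29052488]]
0.92 [[347.62245089 298.65430844]]
1.0 [[356.99796568 293.87016115]]
psi -2.217 pos [561.4 248.7 232. ] tool shift [ 54.7   1.  124.6] turn tool z 0.006 F [0.1 1.2 0.4] t 7.6667 gap 44.886016668954106
```

View pics/w2.png

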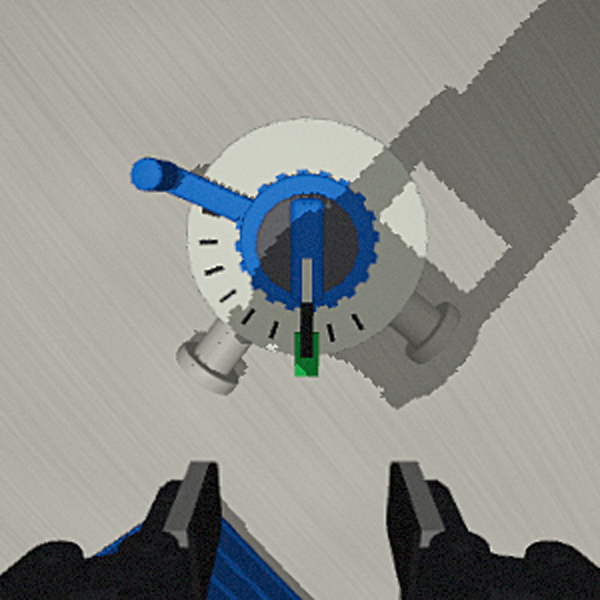

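The pointer lies right over the tab, with the tip at (307,357). Now I'll return to the ring post.

>>> apply_moves(steps="0 0 0.12 0 0 0 0.045;0 0 0.12 0 0 0 0.045;0 0 0.12 0 0 0 0.045;0 0 0.12 0 0 0 0.045;0 0 0.12 0 0 0 0.045;0 0 0.12 0 0 0 0.045;0 0 0.12 0 0 0 0.045;0 0 0.12 0 0 0 0.045")

```text
clock: 8.38
eef_pos: [558.0, 245.4, 225.8]
tcp_rot: [0.022, 1.0, -0.0, -0.001]
wrist_force: [0.4, -0.3, -0.0]
finger_gap: 45.3
grasp_force: 0.0
```

>>> apply_moves(steps="0 0 0.12 0 0 0 0.045;0 0 0.12 0 0 0 0.045;0 0 0.12 0 0 0 0.045;0 0 0.12 0 0 0 0.045;0 0 0.12 0 0 0 0.045;0 0 0.12 0 0 0 0.045;0 0 0.12 0 0 0 0.045;0 0 0.096 0 0 0 0.045")

```text
clock: 9.05
eef_pos: [558.0, 245.4, 225.8]
tcp_rot: [0.47, 0.882, -0.001, -0.001]
wrist_force: [-1.8, 0.1, 0.3]
finger_gap: 44.9
grasp_force: 0.0
```

Run:
```python
from h import *
go(565.5,135.5,86,2.05)
im=env.capture("wrist"); cv2.imwrite("pics/w3.png",im[:,:,::-1])
```

```text
psi 2.162 pos [558.  245.4 225.8] tool shift [-95.5 -54.6 139.8] turn tool z 0.112 F [-1.8  0.1  0.3] t 9.05 gap 44.916073769527685
```

>>> apply_moves(steps="0 0 0 0 0 0 0.045;0 0 0 -0.0336 -0.0147 0 0.045;0 0 0 -0.0336 -0.0147 0 0.045;0 0 0 -0.0336 -0.0147 0 0.045;0 0 0 0 0 0.03 0.045;0 0 0 0 0 0.03 0.045;0 0 0 0 0 0 0.045;0 0 0 0 0 0 0.045")

```text
clock: 9.77
eef_pos: [578.3, 137.9, 166.5]
tcp_rot: [0.467, 0.884, -0.001, -0.001]
wrist_force: [0.2, 0.4, 1.0]
finger_gap: 45.2
grasp_force: 0.0
```

Run:
```python
from h import *
go(565.5,135.5,86,2.05)
```

```text
psi 2.171 pos [578.3 137.9 166.5] tool shift [  5.1 -11.7  80.5] turn tool z 0.121 F [0.2 0.4 1. ] t 9.7667 gap 45.18352386604475
```

>>> apply_moves(steps="0 0 0.12 0 0 0 0.045;0 0 0 0.0038 -0.0125 0 0.045;0 0 0 0 0 0 0.045;0 0 0 0 0 0 0.045")

```text
clock: 10.1
eef_pos: [566.8, 136.0, 169.2]
tcp_rot: [0.519, 0.855, 0.001, 0.001]
wrist_force: [0.3, -0.1, 0.7]
finger_gap: 45.1
grasp_force: 0.0
```

Run:
```python
from h import *
go(565.5,135.5,86,2.05)
im=env.capture("wrist"); cv2.imwrite("pics/w3.png",im[:,:,::-1])
```

```text
psi 2.051 pos [566.8 136.  169.2] tool shift [ 0.2 -1.6 83.2] turn tool z 0.001 F [ 0.3 -0.1  0.7] t 10.1 gap 45.096909239008006
```

View pics/w3.png

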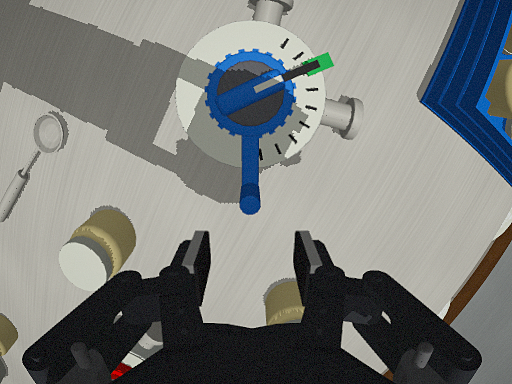

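The post at (250,205) is centred between the fingers. I'll descend and grip, then swing back.

>>> apply_moves(steps="0 0 0 0 -0.0015 0.028 0.045;0 0 0 0 0 0.028 0.045;0 0 0 0 0 0.026 0.045;0 0 0 0 0 0 0;0 0 0 0 0 0 0;0 0 0 0 0 0 0;0 0 0 0 0 0 0;0 0 0 0 0 0 0", force=25)

```text
clock: 10.82
eef_pos: [565.7, 135.1, 86.7]
tcp_rot: [0.519, 0.854, 0.001, 0.001]
wrist_force: [1.4, 1.4, -2.0]
finger_gap: 14.9
grasp_force: 26.3
```

>>> apply_moves(steps="0 0 0.1 0.0004 -0.008 0 0;0 0 0.1 0.0004 -0.008 0 0;0 0 0.1 0.0004 -0.008 0 0;0 0 0.1 0.0004 -0.008 0 0;0 0 0.1 0.0004 -0.008 0 0;0 0 0.1 0.0004 -0.008 0 0;0 0 0.1 0.0004 -0.008 0 0;0 0 0.1 0.0004 -0.008 0 0")

```text
clock: 11.48
eef_pos: [503.7, 130.2, 86.7]
tcp_rot: [0.813, 0.583, 0.002, 0.001]
wrist_force: [4.4, 2.1, -2.3]
finger_gap: 15.1
grasp_force: 26.1
```

Run:
```python
from h import *
C=np.array([528.8,206.])
p=env.get_state()["eef_pos"][:2]-C;print(np.hypot(*p),np.arctan2(p[1],p[0]))
f=-2.12; go(C[0]+80*np.cos(f),C[1]+80*np.sin(f),86,f+np.pi)
```

```text
79.83982931825233 -1.8910996722132518
psi 1.244 pos [503.7 130.2  86.7] tool shift [  1.8 -18.2   0.6] turn tool z 0.222 F [ 4.4  2.1 -2.3] t 11.4833 gap 15.065675284213674
```

>>> apply_moves(steps="0 0 0.1 0.0004 -0.008 0 0;0 0 0.1 0.0004 -0.008 0 0;0 0 0.025 0 -0.002 0 0;0 0 0.015 0 -0.002 0 0;0 0 0 0 -0.002 0 0;0 0 0 0 0 0 0")

```text
clock: 11.98
eef_pos: [486.3, 138.5, 86.8]
tcp_rot: [0.875, 0.484, 0.003, 0.003]
wrist_force: [13.5, -8.6, -7.0]
finger_gap: 15.2
grasp_force: 26.2
```

Run:
```python
from h import *
C=np.array([528.8,206.])
p=env.get_state()["eef_pos"][:2]-C;print(np.hypot(*p),np.arctan2(p[1],p[0]))
f=-2.12; go(C[0]+80*np.cos(f),C[1]+80*np.sin(f),86,f+np.pi)
```

```text
79.7958007488817 -2.132977513952889
psi 1.01 pos [486.3 138.5  86.8] tool shift [-0.2  1.   0.8] turn tool z -0.012 F [13.5 -8.6 -7. ] t 11.9833 gap 15.17116394950607
```

Tangential force is about 16 N, well above the 4 to 5 N needed to move it, so the ring is at its stop. I'll add a small press, then release and lift.

>>> apply_moves(steps="0 0 0 0 -0.0015 0 0;0 0 0 0 0 0 0;0 0 0 0 0 0 0.045;0 0 0 0 0 0 0.045;0 0 0 0 0 0 0.045;0 0 0 0 0 -0.03 0.045;0 0 0 0 0 -0.04 0.045;0 0 0 0 0 -0.04 0.045")

```text
clock: 12.65
eef_pos: [480.8, 140.8, 196.7]
tcp_rot: [0.875, 0.484, -0.001, -0.001]
wrist_force: [0.6, -0.6, 0.3]
finger_gap: 45.2
grasp_force: 0.0
```

>>> apply_moves(steps="0 0 0 -0.03 0 -0.03 0.045;0 0 0 0 0 0 0.045;0 0 0 0 0 0 0.045")

```text
clock: 12.9
eef_pos: [466.1, 115.4, 226.5]
tcp_rot: [0.876, 0.483, 0.002, 0.001]
wrist_force: [0.2, -0.4, -0.1]
finger_gap: 45.3
grasp_force: 0.0
```

Run:
```python
from h import *
go(500,100,200,1)
im=env.capture("wrist"); cv2.imwrite("pics/w4.png",cv2.resize(im[:250,100:400,::-1],(720,600),interpolation=cv2.INTER_CUBIC))
```

```text
psi 1.008 pos [466.1 115.4 226.5] tool shift [ 5.  36.8 26.6] turn tool z 0.008 F [ 0.2 -0.4 -0.1] t 12.9 gap 45.290059269795066
```

View pics/w4.png

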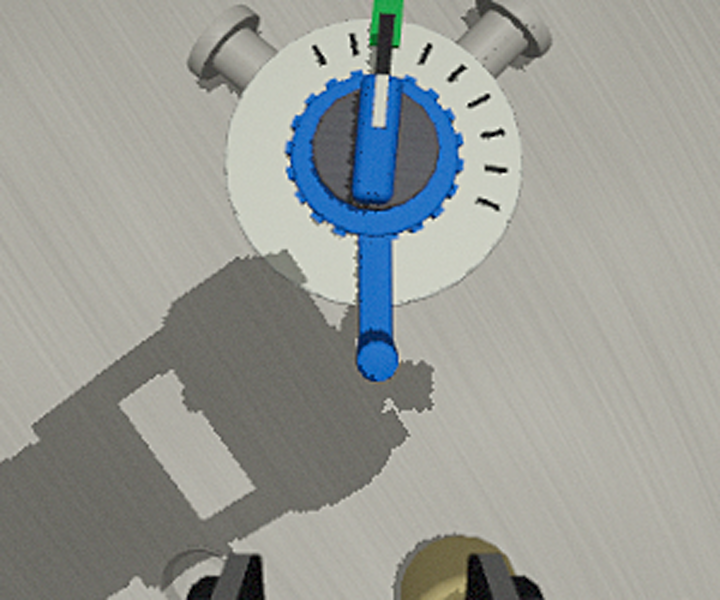

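The pointer at (386,20) still aims at the green tab. The handle at (377,358) is back at its start angle, and the gripper is clear.

```bash
python3 -c "
from rig import env
print(env.job_done())"
```

```text
the job is handed in; nothing more can be done
None
```

I loosened the blue doser's ring, set its knob to the green tab, swung the ring back against its tight stop, let go and handed the job in at about 13 s; the red doser was not touched, and the hand-in call returned no verdict.

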